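Shift the slab roller into third and start it

ROBOT

A 6-joint arm with a two-finger parallel gripper is mounted at the origin on the work surface. World frame = base frame: x ahead of the robot, y to its left, z up, the work surface at z = 0. Lengths are in m, angles in rad, forces in N, time in s.
With the tool pointing down it reaches from about 0.425 to 0.95 m from the base axis. Payload 3.5 kg.
Tool frame: the origin (TCP) lies at the very end of the fingers, on their centre line; the grasp point (between the pads) lies 19 mm behind it; z points along the fingers, y is the line along which they close (so a half turn about z gives the same grasp; the last joint's range is limited). The gripper opens to 85 mm and grips with 20 to 120 N. Pads are 22 mm wide; open, the fingers measure 114 mm over their backs; the gripper's body (76 mm by 85 mm) begins 54 mm behind the grasp point. The pads swing forward as they close: fully open they stand 13 mm farther back than shut.
Start: joints at [-1.435, 0.286, 1.577, -0, 1.279, -0.15], TCP at [0.19, -0.648, 0.231] pointing down, gripper open.
Joint ranges: [-2.77, 2.77], [-0.9, 2.22], [0.21, 2.48], [-1.53, 4.67], [0.24, 2.81], [-2.84, 2.84]. Speed limits (rad/s): [2.79, 2.79, 3.14, 3.14, 3.14, 3.14].

INTERFACE

Orientations are given as a unit quaternion [x, y, z, w].
In Python, from plant import ctrl gives the robot as it stands.
- The arm moves only by the tool carry_out, never from a script. Its argument "deltas" is one flat list of numbers, 6 for each row, row after row: the shift along the tool's x, y, z in m, then the turn, a rotation vector about the tool's x, y, z in rad. A call has 1 to 5 rows; each row is the pose to reach, as a shift and turn from the pose commanded when the call began, along the tool's axes at that moment; what a row does not reach only later rows make up. A row lasts 1/8 s, in which the tool goes at most 62.5 mm and 10.7 degrees, less where a joint would pass 70% of its speed; a pose out of reach is approached as far as the arm can. A call with a gripper value outside its range is refused whole. "grip" is the opening in per cent of the stroke, from 0 (shut) to 100 (fully open), set as the call begins (left out, the last holds). The fingers move at their own pace and stop on an object; "grip_force" is the grip in N (left out, the last holds). Time passes only in rows, so rows that repeat a pose let the fingers close. It gives the time, the measured TCP pose, the force, the opening and the grip force at its end, in the units of the state.
- ctrl.get_state(): the state, without advancing time (a new reading comes with each control period).
- ctrl.read_camera(name): name is "side" or "top" or "wrist"; returns (picture, depth): 420x560x3 uint8, red, green, blue; 420x560 float32, m along the optical axis (not along the pixel's ray), 0 where there is no reading.
- ctrl.camera_model(name): a dict with "intrinsics" (3x3 intrinsics, pixels), "k1" (the pictures are not rectified: a ray, as slopes to the right and down, at radius r is drawn at 1 + k1 r^2 times it, then the intrinsics apply), "extrinsics" (4x4, takes a point from world to camera coordinates); the wrist camera has in their place "hand_eye" (4x4, takes a point from camera to tool coordinates, whose origin is the TCP and whose axes are the flange's). Camera axes: x right, y down, z forward; pixel columns grow to the right and rows downward; lengths in m; the calibration is good to about 2 mm. A picture is of the moment at which its call begins: read the wrist's pose just before it. camera_model takes no time and is no camera call.
- ctrl.sign_off(): hands the job in; it is judged then, once.
Trained networks look in the newest picture that a camera, given by its name, has taken for a name from the list of things; names that differ only in an ending like _2 or _b are one class to them, and where a whole thing is asked for, a point or a joint stands for the part that bears it (a point fixed in the world has none). Each returns a list of dicts, best first, with "score" (0 to 1); they miss things now and then, are a little off and sometimes report something else, mostly with a low value. They report only what shows in the picture. A call takes as long as a camera call.
- ctrl.find_in(camera, query): "uv" ([column, row] in pixels, amid what is visible of it).
The state is a dict: "time": time; "qpos": joint angles; "dq": joint speeds; "joint_efforts": joint torques, N m; "eef_pos": TCP position; "tcp_rot": TCP orientation; "contact_force": force on the tool from outside, world axes, zero at the start; "wrist_torque": the same for the moment, N m; "opening": opening from 0.0 (shut) to 1.0 (fully open); "finger_force": force on a finger pad.
Only numpy, scipy, OpenCV 4.12 (cv2) and the standard library are available. Lean on these libraries where they do the work, as an engineer would, in place of code of your own. Each camera call takes 0.05 s, during which the arm holds its last target. There are 200 camera calls.

TASK

The slab roller's gear stick has been left in the slow (left) leg of its H-shaped gate. Push it with the fingertips or the outside of the fingers, never taking it between them: to neutral, across to the right leg and fully forward into third; then start the machine by pressing the small flat start button all the way down and letting it come back up. Do not press the mushroom-headed stop button beside it, and leave the things standing and lying about where they are.

Things in the scene. Friction and masses are not known exactly. Their poses are not given: they have to be found in the camera images.
- slab_roller: The motorised tabletop slab roller, grey, bolted down, about 520 x 640 mm. Origin on the table top under the centre of the H-shaped gear gate; x axis forward, away from the operator (robot); y to the operator's left; z up. Rollers, side frames and feed boards (72 mm high) lie right of y = -75 mm; black gap-screw knobs, 215 mm high, at x 0, y -170 and -550.
- gate_centre (a point): Top of the steel gate plate at the middle of the H: 126 mm above the table, at x 0, y 0 of the roller. The plate is 100 x 100 mm, on a turret on the gearbox. The gearbox lid is 85 mm high, x -173 to +153, y -78 to +78 in the roller's frame. Behind it is the motor, x 150 to 300, up to 147 mm high.
- gear_stick: The gear stick: 10 mm round steel shaft with a black 40 mm ball knob, standing up through the gate. Origin at its pivot, 48 mm above the table on the roller's z axis; its z axis runs along the shaft to the knob.
- stick_knob (a point): Centre of the 40 mm ball knob, 185 mm from the pivot. In the roller's frame, with a = stick_across and f = stick_fore: x = 0.185 sin f, y = -0.185 cos f sin a, z = 0.048 + 0.185 cos f cos a (m); 233 mm above the table when upright.
- stick_across (a joint): Sideways lean of the stick, rad: + to the operator's right, - to the left, stops at -0.29 and +0.29. Left leg of the gate: -0.29 to -0.23; right leg: +0.23 to +0.29. It passes from leg to leg only through the crossbar, open while stick_fore is within about 0.05 of 0; the tongues between the legs have rounded corners that guide the shaft in.
- stick_fore (a joint): Fore-and-aft lean of the stick, rad: 0 neutral (crossbar), + forward, away from the operator; stops at -0.30 and +0.30. Slots: first = left leg forward, second = left leg back, third = right leg forward, fourth = right leg back. It stays where it is left (friction, about 3 N at the knob, no spring) and starts anywhere along the left leg.
- start_button (a joint): Travel of the start button, m: 0 out, 0.005 fully pressed; spring return, about 5 N fully down.
- start_top (a point): Centre of the top of the start button: flat, black, round, 24 mm across, standing 7 mm proud; the left one of two on the grey control station (62 x 128 mm, 111 mm high) in front of the gate. At x -125, y +31 mm in the roller's frame, 121 mm above the table; pressed straight down.
- stop_button (a joint): Travel of the stop button, m: 0 out, 0.005 pressed. Leave it alone.
- stop_top (a point): Top of the stop button: mushroom-headed, black, 40 mm across, 62 mm to the right of the start button, its top 132 mm above the table. Leave it alone.
- grease_tin: Small closed metal tin, 52 mm across and 42 mm tall, standing on the gearbox lid just behind the gate turret; leave it. Origin: centre of its underside.
- glaze_jar: White plastic jar, 66 mm across and 85 mm tall, on the table left of the gearbox; leave it. Origin: centre of its underside.
- bowl: White plastic bowl, 136 mm across and 45 mm high, standing on the grey ware board; leave it. Origin: centre of its underside.
- tape_roll: Grey roll of tape lying flat, 100 mm across and 48 mm high, on the table left of the gearbox; leave it. Origin: centre of its underside.
- ware_bat: Grey square ware board, 130 x 130 x 10 mm, on the table to the left; leave it. Origin: centre of its underside.
- brush: Small brush about 200 mm long lying on the infeed board of the roller; leave it. Origin near its middle.
- cutter_ring: Thin steel ring cutter, 90 mm across and 30 mm high, on the table at the left front; leave it. Origin: centre of its underside.

How it is judged:
On the way, in this order (a step that is already met when the one before it is completed fails the run):
1. the gear stick stands fully forward in the right leg of the gate (third) (value of joint stick_across above 0.2 rad and value of joint stick_fore above 0.25 rad), for 0.2 s.
2. the start button is pressed down with the stick in third (all of step 1 and value of joint start_button above 0.0038 m), for 0.05 s.
At the end, for the whole second after the job is handed in: The stick rests in third (stick_across above 0.20, stick_fore above 0.25, i.e. within about 9 mm of its forward stop at the knob), the start button has been pressed (over 3.8 of 5 mm) after that and is out again, the stop button is out, and every loose thing is within 30 mm of where it stood (all of step 1 and velocity of joint stick_across between -0.05 and 0.05 rad/s and velocity of joint stick_fore between -0.05 and 0.05 rad/s and value of joint each of start_button, stop_button below 0.0015 m and distance of each of grease_tin, glaze_jar, bowl, tape_roll, ware_bat, brush, cutter_ring from where it was at the start of the episode below 0.03 m); the robot touches nothing.
It fails at once if the gear stick is taken between the fingers instead of being pushed (x of the grasp point in the frame of stick_knob between -0.011 and 0.011 m and y of the grasp point in the frame of stick_knob between -0.011 and 0.011 m and z of the grasp point in the frame of stick_knob between -0.11 and 0.031 m and contact force between the fingers and gear_stick above 1 N).
It fails at once if the start button is pressed before the stick is in third (value of joint start_button above 0.003 m and not (value of joint stick_across above 0.2 rad and value of joint stick_fore above 0.22 rad)).
It fails at once if the stop button is pressed (value of joint stop_button above 0.0025 m).
It fails at once if a loose thing is lifted, carried, pushed away or knocked over (distance of any of grease_tin, glaze_jar, bowl, tape_roll, ware_bat, brush, cutter_ring from where it was at the start of the episode above 0.03 m or angle between any of grease_tin, glaze_jar, bowl, tape_roll, cutter_ring's own z axis and vertical above 0.5 rad).
It also fails if it takes over 72 s, if anything falls off the work surface, if the arm or the gripper's body presses on something with over 40 N, if the wrist force passes 120 N, or if a joint passes its speed limit or range.

## Working session

There is one attempt and no reset: what is moved stays moved. The work goes in short steps, Python scripts to look and compute and a tool call to move; the robot and the scene stay as the last step left them, time stands still between calls to the robot, and variables do not carry over. Pictures are saved under pics/ and viewed, at most 10 in all, crops included, and the job is handed in when it is done.

Besides the shell and the picture viewer there is one more tool, called after "Emit:" by a JSON object that holds its "api" and its "payload", one argument or row to a line. carry_out: Moves the arm, as the interface text tells. Its arguments: {"type":"object","properties":{"deltas":{"type":"array"},"grip":{"type":"number"},"grip_force":{"type":"number"}},"required":["deltas"]}

```bash
ls; mkdir -p pics; cat > h.py <<'E'
import numpy as np, cv2
from scipy.spatial.transform import Rotation as R
from plant import ctrl
def cam(name):
    m=ctrl.camera_model(name); K=np.array(m["intrinsics"])
    if name=="wrist":
        s=ctrl.get_state(); T=np.eye(4); T[:3,:3]=R.from_quat(s["tcp_rot"]).as_matrix(); T[:3,3]=s["eef_pos"]
        C=T@np.array(m["hand_eye"])
    else: C=np.linalg.inv(np.array(m["extrinsics"]))
    return K,m["k1"],C
def world(cm,uv,z):
    K,k1,C=cm
    p=cv2.undistortPoints(np.array([[uv]],float),K,np.array([k1,0,0,0,0.]))[0,0]
    return C[:3,:3]@(np.array([p[0],p[1],1])*z)+C[:3,3]
def proj(cm,P):
    K,k1,C=cm; W=np.linalg.inv(C); r,_=cv2.Rodrigues(W[:3,:3])
    return cv2.projectPoints(np.array(P,float).reshape(-1,1,3),r,W[:3,3],K,np.array([k1,0,0,0,0.]))[0][:,0]
def dep(d,uv,n=2):
    u,v=int(round(uv[0])),int(round(uv[1])); a=d[max(v-n,0):v+n+1,max(u-n,0):u+n+1]; a=a[a>0]
    return float(np.median(a)) if a.size else 0
E
python3 - <<'E'
from h import *
s=ctrl.get_state(); print({k:np.round(v,3).tolist() for k,v in s.items()})
for n in("top","side"):
    cm=cam(n); im,d=ctrl.read_camera(n); cv2.imwrite(f"pics/{n}0.png",im[:,:,::-1]); print(n,"campos",cm[2][:3,3].round(3))
    for q in ["gear_stick","stick_knob","start_top","stop_top","grease_tin","glaze_jar","slab_roller"]:
        for r in ctrl.find_in(n,q)[:2]:
            print(q,round(r["score"],2),np.round(r["uv"],1),world(cm,r["uv"],dep(d,r["uv"])).round(3))
E
```

```text
pics
{'time': 0.0, 'qpos': [-1.435, 0.287, 1.578, 0.0, 1.279, -0.15], 'dq': [-0.001, 0.001, -0.001, -0.001, -0.001, 0.001], 'joint_efforts': [0.0, -40.598, -29.262, -0.0, 0.006, 0.0], 'eef_pos': [0.19, -0.647, 0.23], 'tcp_rot': [0.99, 0.142, 0.0, -0.001], 'contact_force': [0.637, 0.862, -0.227], 'wrist_torque': [-0.007, 0.002, 0.015], 'finger_force': 0.0, 'opening': 1.001}
top campos [ 0.351 -0.005  1.212]
gear_stick 0.52 [279.1 182.7] [ 0.611 -0.031  0.243]
gear_stick 0.4 [383.7 200. ] [ 0.595 -0.32   0.138]
stick_knob 0.32 [409.4 247.6] [ 0.471 -0.401  0.092]
start_top 0.49 [243.8 215.7] [0.57  0.069 0.004]
start_top 0.37 [278.9 240.5] [ 0.481 -0.035  0.122]
stop_top 0.73 [306.  241.5] [ 0.479 -0.108  0.132]
stop_top 0.43 [196.6 216.8] [0.562 0.21  0.012]
grease_tin 0.78 [299.3 161.9] [ 0.703 -0.09   0.127]
glaze_jar 0.58 [244.  184.9] [0.645 0.066 0.086]
slab_roller 0.89 [383.4 197.6] [ 0.601 -0.319  0.142]
side campos [0.523 0.767 0.983]
gear_stick 0.58 [256.3 179. ] [ 0.609 -0.007  0.233]
stick_knob 0.61 [255.5 176.5] [ 0.611 -0.009  0.238]
start_top 0.46 [311.  204.8] [ 0.481 -0.037  0.12 ]
stop_top 0.45 [315.4 186.3] [ 0.47  -0.092  0.129]
stop_top 0.16 [239.7 257.7] [0.647 0.098 0.076]
grease_tin 0.67 [224.5 196.5] [ 0.697 -0.059  0.118]
grease_tin 0.45 [289.8 255.2] [0.53  0.038 0.012]
glaze_jar 0.66 [239.5 256.9] [0.647 0.098 0.08 ]
slab_roller 0.94 [259.5 165.4] [ 0.618 -0.183  0.113]
```

```bash
python3 - <<'E'
import cv2
a=cv2.imread("pics/top0.png")[120:280,200:400]; b=cv2.imread("pics/side0.png")[110:270,170:370]
cv2.imwrite("pics/c0.png",cv2.resize(cv2.vconcat([a,b]),None,fx=1.87,fy=1.87,interpolation=cv2.INTER_CUBIC) if 0 else cv2.hconcat([cv2.resize(x,(400,320),interpolation=cv2.INTER_CUBIC) for x in (a,b)]))
E
```

```text
(no output)
```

View pics/c0.png

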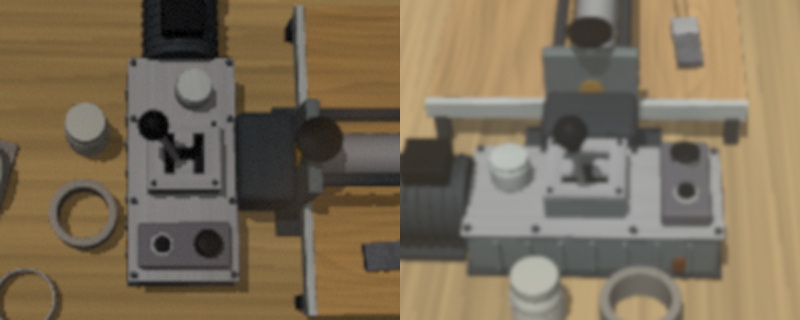

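View pics/top0.png

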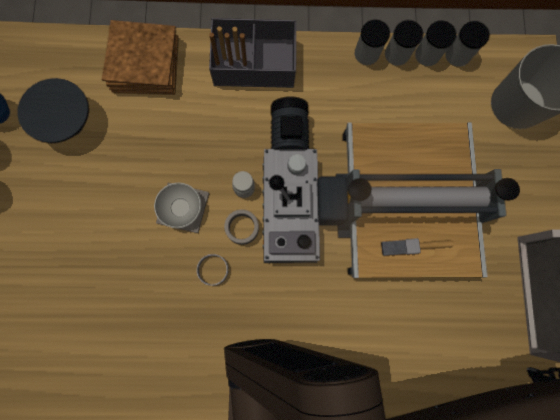

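The picture shows the roller nearly square to the base: knob at top px (276,182), gate centre near (292,196), start (281,242), stop (304,241), lid corners (264,150), (317,150), (264,261), (319,261), tin (297,163).

```bash
cat >> h.py <<'E'
def atz(cm,uv,z):
    a=world(cm,uv,.5);b=world(cm,uv,1.); return a+(b-a)*(z-a[2])/(b[2]-a[2])
E
python3 - <<'E'
from h import *
from scipy.optimize import least_squares
t=cam("top");s=cam("side")
for n,uv,z in [("knob",(276,182.5),.233),("gate",(292.5,196),.126),("start",(281,242),.121),("stop",(304.5,241.5),.13),("tl",(264,150),.085),("tr",(317.5,150),.085),("bl",(263.5,261.5),.085),("br",(319,261),.085),("tin",(297,161),.127)]:
    print(n,atz(t,uv,z).round(4))
f=lambda u:(170+u[0]/2,110+u[1]/2)
for n,uv,z in [("knob",f((170-400+400,132)),.233),("start",f((686-400,190)),.121),("stop",f((685-400,152)),.13),("tin",f((509-400,155)),.127)]: print("side",n,atz(s,uv,z).round(4))
E
```

```text
knob [ 0.614  -0.0233  0.233 ]
gate [ 0.6051 -0.0715  0.126 ]
start [ 0.4773 -0.0411  0.121 ]
stop [ 0.4787 -0.1043  0.13  ]
tl [0.7514 0.0104 0.085 ]
tr [ 0.7545 -0.1467  0.085 ]
bl [0.4263 0.0058 0.085 ]
br [ 0.43   -0.1488  0.085 ]
tin [ 0.706  -0.0835  0.127 ]
side knob [ 0.6126 -0.016   0.233 ]
side start [ 0.4766 -0.0353  0.121 ]
side stop [ 0.4778 -0.0922  0.13  ]
side tin [ 0.6993 -0.0824  0.127 ]
```

Emit:
{"api": "carry_out", "payload": {
  "deltas": [0,0,-0.06,0,0,0.14,0,0,-0.12,0,0,0.27,0.044,-0.038,-0.14,0,0,0.27,0.088,-0.076,-0.16,0,0,0.27,0.132,-0.114,-0.18,0,0,0.27],
  "grip": 0
}}

```text
time: 1.42
eef_pos: [0.2855, -0.4995, 0.4122]
tcp_rot: [1.0, 0.008, 0.0, 0.0]
contact_force: [1.0, -0.1, -0.6]
opening: 0.003
finger_force: 0.0
```

```bash
python3 - <<'E'
from h import *
print(np.array(ctrl.camera_model("wrist")["hand_eye"]).round(3), ctrl.camera_model("wrist")["intrinsics"])
E
```

```text
[[ 0.001 -0.958 -0.287  0.074]
 [ 1.     0.001  0.001 -0.   ]
 [-0.    -0.287  0.958 -0.142]
 [ 0.     0.     0.     1.   ]] [[336.5897869    0.         279.51445983]
 [  0.         336.5897869  208.19242305]
 [  0.           0.           1.        ]]
```

Emit:
{"api": "carry_out", "payload": {
  "deltas": [0.031,-0.052,0,0,0,0,0.062,-0.104,0,0,0,0,0.093,-0.156,0,0,0,0,0.124,-0.208,0,0,0,0,0.155,-0.26,0,0,0,0]
}}

```text
time: 2.05
eef_pos: [0.4363, -0.2367, 0.4117]
tcp_rot: [1.0, 0.008, 0.0, 0.0]
contact_force: [0.5, -1.1, -0.6]
opening: 0.001
finger_force: 0.0
```

Emit:
{"api": "carry_out", "payload": {
  "deltas": [0.03,-0.05,0,0,0,0,0.06,-0.1,0,0,0,0,0.09,-0.15,0,0,0,0,0.115,-0.195,0,0,0,0,0.115,-0.195,0,0,0,0]
}}

```text
time: 2.68
eef_pos: [0.5484, -0.0388, 0.4111]
tcp_rot: [1.0, 0.011, -0.0, -0.0]
contact_force: [-0.0, -0.6, -0.4]
opening: 0.001
finger_force: 0.0
```

```bash
python3 - <<'E'
from h import *
cm=cam("wrist"); im,d=ctrl.read_camera("wrist"); cv2.imwrite("pics/w0.png",im[:,:,::-1]); np.save("w0.npy",d)
for q in ["stick_knob","gear_stick","start_top","stop_top","grease_tin"]:
    for r in ctrl.find_in("wrist",q)[:2]:
        print(q,round(r["score"],2),np.round(r["uv"],1),world(cm,r["uv"],dep(d,r["uv"])).round(3))
print(proj(cm,[[.613,-.02,.227],[.6015,-.069,.126],[.477,-.039,.121]]))
E
```

```text
stick_knob 0.88 [268.7 114.3] [ 0.616 -0.028  0.246]
stick_knob 0.51 [420.9 125.6] [ 0.605 -0.219  0.114]
gear_stick 0.62 [265.3 116. ] [ 0.615 -0.025  0.247]
start_top 0.8 [281.  217.5] [ 0.479 -0.042  0.12 ]
stop_top 0.67 [329.4 219.6] [ 0.481 -0.106  0.131]
grease_tin 0.82 [319.6  37.6] [ 0.702 -0.082  0.127]
[[261.18925344 117.35345804]
 [304.97053615 125.5554913 ]
 [278.58261608 219.1146183 ]]
```

View pics/w0.png

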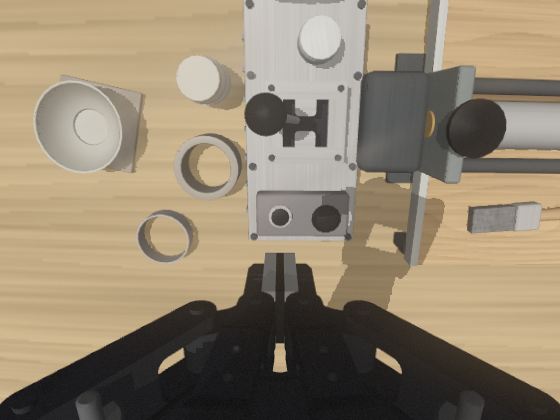

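Wrist view: knob at (265,114), H centre at (305,123), start (280,217), stop (327,218). The stick is slightly forward of neutral (about 0.06 rad), so I go in front of the knob first and push it back.

Emit:
{"api": "carry_out", "payload": {
  "deltas": [0.06,-0.006,0,0,0,0,0.117,-0.011,0,0,0,0,0.117,-0.011,0.06,0,0,0,0.117,-0.011,0.12,0,0,0,0.117,-0.011,0.175,0,0,0]
}}

```text
time: 3.6
eef_pos: [0.664, -0.0303, 0.234]
tcp_rot: [1.0, 0.007, -0.0, -0.0]
contact_force: [-0.2, 0.5, -0.9]
opening: 0.001
finger_force: 0.0
```

Emit:
{"api": "carry_out", "payload": {
  "deltas": [0,0,0.04,0,0,0,-0.008,0,0.04,0,0,0,-0.016,0,0.04,0,0,0,-0.023,0,0.04,0,0,0,-0.023,0,0.04,0,0,0]
}}

```text
time: 4.22
eef_pos: [0.6429, -0.0297, 0.1998]
tcp_rot: [1.0, 0.008, 0.003, 0.001]
contact_force: [2.0, 0.1, 1.0]
opening: 0.002
finger_force: 1.1
```

Emit:
{"api": "carry_out", "payload": {
  "deltas": [-0.004,0,0,0,0,0,-0.007,0,0,0,0,0,-0.007,0,0,0,0,0]
}}

```text
time: 4.6
eef_pos: [0.6345, -0.0294, 0.1966]
tcp_rot: [1.0, 0.008, 0.0, 0.0]
contact_force: [2.5, 0.7, 2.5]
opening: 0.002
finger_force: 1.4
```

```bash
python3 - <<'E'
from h import *
s=ctrl.get_state();print(s["contact_force"],s["eef_pos"])
cm=cam("side"); im,d=ctrl.read_camera("side")
for r in ctrl.find_in("side","stick_knob")[:2]: print(r,atz(cm,r["uv"],.227))
print(proj(cm,[[.604,-.070,.126],[.604,-.022,.227]]))
cv2.imwrite("pics/s1.png",cv2.resize(im[120:240,190:350,::-1],(800,600),interpolation=cv2.INTER_CUBIC))
E
```

```text
[2.51488126 0.74100207 2.54942735] [ 0.63449647 -0.02935924  0.19662139]
{'uv': [260.0, 179.0], 'score': 0.72} [ 0.60132269 -0.01284754  0.227     ]
{'uv': [225.5, 193.5], 'score': 0.68} [0.67425787 0.03537016 0.227     ]
[[261.86331096 192.18636532]
 [259.09610721 176.17789805]]
```

View pics/s1.png

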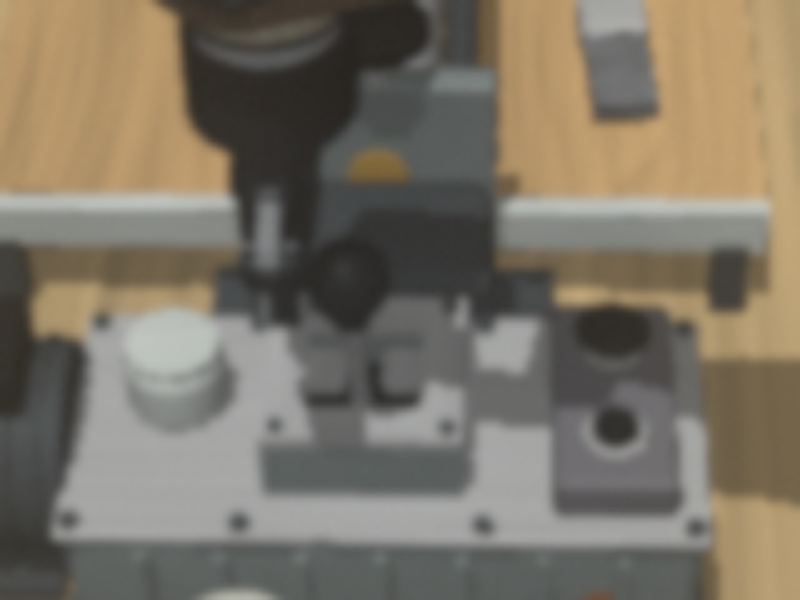

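Emit:
{"api": "carry_out", "payload": {
  "deltas": [0.025,0,0,0,0,0,0.03,-0.05,0,0,0,0,0.025,-0.08,0,0,0,0,-0.015,-0.08,0,0,0,0,-0.032,-0.08,0,0,0,0]
}}

```text
time: 5.32
eef_pos: [0.5979, 0.0508, 0.194]
tcp_rot: [1.0, 0.009, -0.004, -0.0]
contact_force: [0.1, 0.1, -0.2]
opening: -0.0
finger_force: 0.0
```

Emit:
{"api": "carry_out", "payload": {
  "deltas": [0,0.025,0,0,0,0,0,0.04,0,0,0,0,0,0.052,0,0,0,0,0,0.064,0,0,0,0,0,0.076,0,0,0,0]
}}

```text
time: 5.95
eef_pos: [0.6048, -0.0262, 0.2009]
tcp_rot: [1.0, 0.008, 0.003, 0.0]
contact_force: [-0.6, 2.7, 14.6]
opening: 0.002
finger_force: 4.1
```

Emit:
{"api": "carry_out", "payload": {
  "deltas": [0,0.012,0,0,0,0,0,0.024,0,0,0,0,0,0.036,0,0,0,0,0,0.048,0,0,0,0,0,0.06,0,0,0,0]
}}

```text
time: 6.58
eef_pos: [0.6034, -0.0862, 0.1962]
tcp_rot: [1.0, 0.008, -0.0, -0.0]
contact_force: [1.3, 2.8, 1.1]
opening: -0.0
finger_force: 0.1
```

```bash
python3 - <<'E'
from h import *
cm=cam("wrist"); im,d=ctrl.read_camera("wrist")
s=ctrl.get_state(); print(s["eef_pos"],s["contact_force"])
for r in ctrl.find_in("wrist","stick_knob")[:2]: print(r,atz(cm,r["uv"],.227))
cv2.imwrite("pics/w2.png",im[:,:,::-1])
E
```

```text
[ 0.6033227  -0.08750622  0.19615785] [0.69555949 1.44812145 5.2386221 ]
{'uv': [363.1, 278.8], 'score': 0.97} [ 0.61695045 -0.11689733  0.227     ]
```

View pics/w2.png

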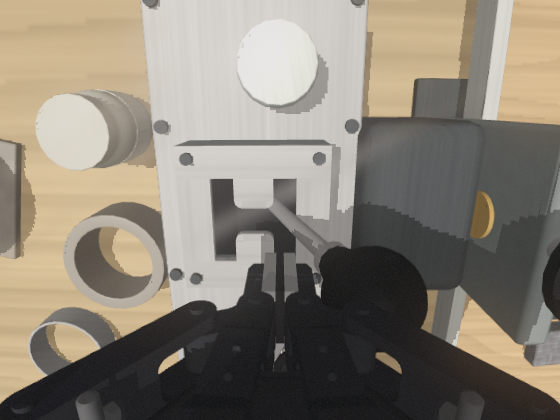

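Emit:
{"api": "carry_out", "payload": {
  "deltas": [0,0.003,0,0,0,0,0,-0.02,0,0,0,0,-0.05,-0.02,0,0,0,0,-0.055,0.01,0,0,0,0,-0.055,0.031,0,0,0,0]
}}

```text
time: 7.3
eef_pos: [0.5475, -0.1174, 0.195]
tcp_rot: [1.0, 0.008, -0.001, -0.0]
contact_force: [-0.1, -0.4, 0.6]
opening: 0.002
finger_force: 0.0
```

Emit:
{"api": "carry_out", "payload": {
  "deltas": [0.015,0,0,0,0,0,0.03,0,0,0,0,0,0.045,0,0,0,0,0,0.06,0,0,0,0,0,0.07,0,0,0,0,0]
}}

```text
time: 7.92
eef_pos: [0.6191, -0.1159, 0.195]
tcp_rot: [1.0, 0.008, -0.001, -0.001]
contact_force: [-3.3, -0.5, -2.0]
opening: -0.003
finger_force: 1.4
```

Moving freely forward; push on to the stop.

Emit:
{"api": "carry_out", "payload": {
  "deltas": [0.005,0,0,0,0,0,0.009,0,0,0,0,0,0.011,0,0,0,0,0,0.011,0,0,0,0,0]
}}

```text
time: 8.43
eef_pos: [0.6297, -0.1165, 0.1964]
tcp_rot: [1.0, 0.008, 0.0, -0.0]
contact_force: [-2.2, 1.1, -1.9]
opening: -0.001
finger_force: 1.2
```

Emit:
{"api": "carry_out", "payload": {
  "deltas": [0.003,0,0,0,0,0,0.005,0,0,0,0,0,0.005,0,0,0,0,0]
}}

```text
time: 8.8
eef_pos: [0.6339, -0.1163, 0.1958]
tcp_rot: [1.0, 0.008, -0.002, -0.0]
contact_force: [-5.1, 0.9, -2.5]
opening: -0.001
finger_force: 2.8
```

Emit:
{"api": "carry_out", "payload": {
  "deltas": [0.002,0,0,0,0,0,0.003,0,0,0,0,0,0.003,0,0,0,0,0]
}}

```text
time: 9.18
eef_pos: [0.636, -0.1162, 0.1953]
tcp_rot: [1.0, 0.008, -0.003, -0.001]
contact_force: [-7.7, 1.5, -1.2]
opening: 0.002
finger_force: 3.7
```

Emit:
{"api": "carry_out", "payload": {
  "deltas": [-0.03,0,0,0,0,0,-0.075,-0.02,0,0,0,0,-0.12,-0.05,0,0,0,0,-0.158,-0.078,0,0,0,0,-0.158,-0.078,0,0,0,0]
}}

```text
time: 9.8
eef_pos: [0.4781, -0.0398, 0.1973]
tcp_rot: [1.0, 0.009, 0.002, 0.0]
contact_force: [0.7, 0.1, 0.8]
opening: 0.002
finger_force: 0.0
```

```bash
python3 - <<'E'
from h import *
cm=cam("wrist"); im,d=ctrl.read_camera("wrist")
s=ctrl.get_state(); print(s["eef_pos"],s["contact_force"])
for q,z in (("stick_knob",.22),("start_top",.121),("stop_top",.13)):
  for r in ctrl.find_in("wrist",q)[:2]: print(q,r,atz(cm,r["uv"],z),dep(d,r["uv"]))
print(proj(cm,[[.659,-.118,.219],[.478,-.04,.121]]))
cv2.imwrite("pics/w3.png",im[:,:,::-1])
cm=cam("side");ctrl.read_camera("side")
for r in ctrl.find_in("side","stick_knob")[:2]: print("side",r,atz(cm,r["uv"],.219))
E
```

```text
[ 0.47957888 -0.04077426  0.19798062] [ 0.52341227 -0.53405807  1.08414832]
stick_knob {'uv': [346.0, 13.6], 'score': 0.81} [ 0.58170567 -0.05915768  0.22      ] 0.22057196497917175
start_top {'uv': [280.1, 218.0], 'score': 0.64} [ 0.47967864 -0.04014807  0.121     ] 0.2306983768939972
stop_top {'uv': [373.0, 220.9], 'score': 0.71} [ 0.48169478 -0.10145702  0.13      ] 0.22000910341739655
[[ 546.47524287 -236.62299914]
 [ 279.83717192  220.3240161 ]]
side {'uv': [240.0, 156.7], 'score': 0.67} [ 0.65538004 -0.09646079  0.219     ]
```

View pics/w3.png

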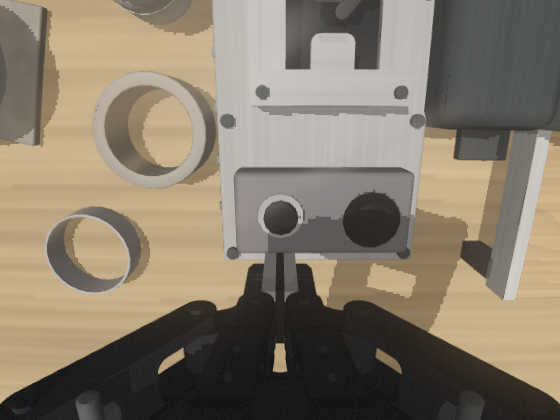

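The picture shows the start button at (281,217) directly below the fingertips, stop at (371,219), stick in the right leg. Pressing.

Emit:
{"api": "carry_out", "payload": {
  "deltas": [0.001,0,0.045,0,0,0,0.001,0,0.07,0,0,0,0.001,0,0.077,0,0,0,0.001,0,0.08,0,0,0,0.001,0,0.08,0,0,0]
}}

```text
time: 10.72
eef_pos: [0.4803, -0.0412, 0.1176]
tcp_rot: [1.0, 0.008, 0.001, 0.0]
contact_force: [-3.5, 0.5, 3.8]
opening: 0.005
finger_force: 1.8
```

Emit:
{"api": "carry_out", "payload": {
  "deltas": [0,0,0.001,0,0,0,0,0,0.002,0,0,0,0,0,0.003,0,0,0,0,0,0.003,0,0,0]
}}

```text
time: 11.22
eef_pos: [0.4805, -0.0412, 0.1159]
tcp_rot: [1.0, 0.008, 0.001, 0.0]
contact_force: [-6.4, 1.3, 14.1]
opening: 0.002
finger_force: 6.4
```

Emit:
{"api": "carry_out", "payload": {
  "deltas": [0,0,-0.03,0,0,0,0,0,-0.085,0,0,0,0,0,-0.14,0,0,0,0,0,-0.2,0,0,0,0,0,-0.25,0,0,0]
}}

```text
time: 11.85
eef_pos: [0.4802, -0.0409, 0.366]
tcp_rot: [1.0, 0.008, 0.002, 0.0]
contact_force: [0.3, 0.1, -0.2]
opening: 0.0
finger_force: 0.0
```

```bash
python3 - <<'E'
from h import *
cm=cam("wrist"); im,d=ctrl.read_camera("wrist")
print(ctrl.get_state()["eef_pos"])
r=ctrl.find_in("wrist","stick_knob")[0]; print(r,atz(cm,r["uv"],.22))
u,v=map(int,r["uv"])
for q,z in (("start_top",.121),("stop_top",.13),("grease_tin",.127)):
  r=ctrl.find_in("wrist",q)[0]; print(q,atz(cm,r["uv"],z),world(cm,r["uv"],dep(d,r["uv"])))
print(proj(cm,[[.604,-.07,.126],[.659,-.119,.219]]))
cv2.imwrite("pics/w4.png",im[:,:,::-1])
E
```

```text
[ 0.48229676 -0.04150615  0.37405625]
{'uv': [340.7, 25.9], 'score': 0.92} [ 0.61760805 -0.08644032  0.22      ]
start_top [ 0.47628265 -0.04161006  0.121     ] [ 0.47624234 -0.04161127  0.12079721]
stop_top [ 0.4803619 -0.1049926  0.13     ] [ 0.48060426 -0.10477445  0.13125747]
grease_tin [ 0.64344567 -0.1043314   0.127     ] [ 0.63638686 -0.09923723  0.15689772]
[[308.8432151   60.48252878]
 [386.01723221 -30.77369225]]
```

View pics/w4.png

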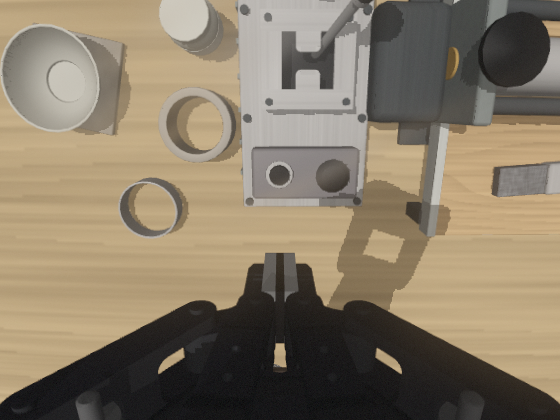

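The stick lies forward in the right leg (shaft from (318,50) to (360,0)), and the buttons at (280,174) and (333,176) are out. One numerical check of the knob.

```bash
python3 - <<'E'
from h import *
for n in("top","side"):
    cm=cam(n); im,d=ctrl.read_camera(n)
    for r in ctrl.find_in(n,"stick_knob")[:2]: print(n,r,atz(cm,r["uv"],.219))
    p=proj(cm,[[.659,-.119,.219]])[0]; print(p)
    # points near expected knob, above the plate: fit a 20 mm sphere
    u0,v0=p.astype(int); P=[]
    for v in range(v0-22,v0+23):
        for u in range(u0-22,u0+23):
            if 0<=u<560 and 0<=v<420 and d[v,u]>0:
                w=world(cm,(u,v),d[v,u])
                if .205<w[2]<.26 and np.hypot(w[0]-.655,w[1]+.115)<.05: P.append(w)
    P=np.array(P); print(len(P))
    if len(P)>15:
        from scipy.optimize import least_squares
        f=least_squares(lambda c:np.linalg.norm(P-c,axis=1)-.02,P.mean(0)-[0,0,.01],loss="soft_l1",f_scale=.002); print("sphere",f.x)
E
```

```text
top {'uv': [309.8, 169.7], 'score': 0.53} [ 0.65324012 -0.10976823  0.219     ]
[313.38832094 167.60237459]
193
sphere [ 0.6620241  -0.11737918  0.21745594]
side {'uv': [242.5, 153.8], 'score': 0.85} [ 0.65035167 -0.10719071  0.219     ]
side {'uv': [313.8, 188.6], 'score': 0.18} [0.4796001  0.00566933 0.219     ]
[239.41683764 150.5432103 ]
208
sphere [ 0.66003971 -0.11785792  0.21563956]
```

```bash
python3 -c "
from plant import ctrl
print(ctrl.sign_off())"
```

```text
the job is handed in; nothing more can be done
None
```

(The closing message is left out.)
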